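# Set a plate shaker's push dial four clicks up and confirm

## Task

Set the plate shaker four steps faster: with a fingertip, push the bar on top of its black click-stop dial round clockwise (seen from above) by exactly four clicks, without gripping the bar and without pressing the dial down while it turns. Then push the dial straight down all the way with light fingertip force, to confirm the new speed, and let it spring up again. Leave the well plate, the vial, the tweezers and the timer where they are.

Things in the scene. Friction and masses are not known exactly. Their poses are not given: they have to be found in the camera images.
- dial (a joint): turn of the shaker's dial about its upright axis, rad: 0 at the start, growing clockwise seen from above. No end stops; 12 click stops a turn, one every 0.5236 rad (four clicks: 2.094), held by a spring ball. Leaving a stop takes about 0.12 N m (6 N on the bar 20 mm from the axis); past half-way the dial snaps on to the next stop by itself, ahead of the finger.
- dial_push (a joint): how far the dial has been pressed down, m: 0 up (a spring holds it there with 2 N), 0.004 fully down against a hard stop (5 N). It springs up by itself when let go; pressing does not turn it.
- dial_top (a point): centre of the top of the grip bar, on the dial's axis, 84.8 mm above the worktop. Black dial on the right of the front panel (panel 40 mm below this point): disc of 66 mm diameter, its face 18 mm below this point, with an upright bar across it, 62 long, 12 thick, 18 high, pointing any way at the start. Nothing within 50 mm of the axis is taller than the disc.
- bar_index_end (a point): middle of the end face of the grip bar that carries the white index line, 31 mm from the dial's axis and 9.5 mm below the top of the bar; turns with the dial.
- bar_plain_end (a point): middle of the opposite, unmarked end face of the grip bar, 31 mm from the axis; turns with the dial.
- shaker: the plate shaker: a flat white housing 240 mm deep, 190 mm wide, 44 mm high on rubber feet, fixed in its place. Origin on the worktop under its middle; its x axis points from the front panel (with dial and small display) to the back. On its rear half lies an aluminium table, top 54 mm above the worktop, with black corner stops up to 62.5 mm.
- plate: clear six-well plate with lid, 86 x 128 x 21 mm, loose between the corner stops of the shaker's table. Origin at the centre of its underside. To be left alone.
- vial: glass vial with grey cap, 46 mm diameter, 91 mm high, standing to the left of the shaker. Origin at the centre of its underside. To be left alone.
- tweezers: steel tweezers, 126 mm long, 18 mm wide, 7 mm high, lying to the right of the shaker. Origin under their middle. To be left alone.
- timer: flat white timer 66 x 66 x 15 mm lying on the worktop, farther to the left. Origin at the centre of its underside. To be left alone.

How it is judged:
On the way, in this order (a step that is already met when the one before it is completed fails the run):
1. the dial rests in the fourth click clockwise and is not pressed down (value of joint dial between 1.95 and 2.24 rad and velocity of joint dial between -0.3 and 0.3 rad/s and value of joint dial_push below 0.001 m), for 0.2 s.
2. the dial is pushed down by a finger in that position (value of joint dial_push above 0.0033 m and contact force between the fingers and dial above 1 N and value of joint dial between 1.9 and 2.29 rad), for 0.1 s.
At the end, for the whole second after the job is handed in: The dial rests in the fourth click clockwise from where it started (2.094 rad, within 0.14 rad), has been pressed fully down there and has sprung up again (pressed less than 1 mm); well plate (6 mm), vial, tweezers and timer (15 mm) are where they were, the vial upright (value of joint dial between 1.95 and 2.24 rad and value of joint dial_push below 0.001 m and distance of plate from where it was at the start of the episode below 0.006 m and distance of each of vial, tweezers, timer from where it was at the start of the episode below 0.015 m and angle between vial's own z axis and vertical below 0.2 rad); the robot touches nothing.
It fails at once if the dial is pressed down (2 mm) while it is not in the fourth click, which would confirm a wrong speed (value of joint dial_push above 0.002 m and (value of joint dial below 1.85 rad or value of joint dial above 2.34 rad)).
It fails at once if the dial is gripped or forced (more than 35 N on it) (contact force between the fingers and dial above 35 N).
It fails at once if the well plate is lifted or pushed out of its stops (distance of plate from where it was at the start of the episode above 0.012 m).
It fails at once if the vial, the tweezers or the timer is lifted, carried or knocked away (distance of any of vial, tweezers, timer from where it was at the start of the episode above 0.03 m).
It also fails if it takes over 58 s, if anything falls off the work surface, if the arm or the gripper's body presses on something with over 40 N, if the wrist force passes 120 N, or if a joint passes its speed limit or range.

## Robot

A 6-joint arm with a two-finger parallel gripper is mounted at the origin on a cart in front of the work surface, level with it; the furniture and walls round the work are solid. World frame = base frame: x ahead of the robot, y to its left, z up, the work surface at z = 0. Lengths are in m, angles in rad, forces in N, time in s.
With the tool pointing down it reaches from about 0.25 to 0.725 m from the base axis. Payload 4 kg.
Tool frame: the origin (TCP) lies at the very end of the fingers, on their centre line; the grasp point (between the pads) lies 19 mm behind it; z points along the fingers, y is the line along which they close (so a half turn about z gives the same grasp; the last joint's range is limited). The gripper opens to 85 mm and grips with 20 to 120 N. Pads are 22 mm wide; open, the fingers measure 114 mm over their backs; the gripper's body (76 mm by 85 mm) begins 54 mm behind the grasp point. The pads swing forward as they close: fully open they stand 13 mm farther back than shut.
Start: joints at [-1.294, 0.241, 0.005, 1.335, 0, 1.571], TCP at [0.137, -0.481, 0.231] pointing down, gripper open.
Joint ranges: [-2.72, 2.72], [-1.05, 1.87], [-1.09, 1.28], [-1.99, 2.15], [-1.42, 1.44], [-3.14, 3.14]. Speed limits (rad/s): [2.79, 2.79, 3.14, 3.14, 3.14, 3.14].

## Interface

Orientations are given as a unit quaternion [w, x, y, z].
In Python, from plant import r gives the robot as it stands.
- The arm moves only by the tool carry_out, never from a script. Its argument "targets" is a list of rows, each an object with "dp": the shift along the tool's x, y, z in m, a list of three; "twist": the turn, a rotation vector about the tool's x, y, z in rad, a list of three; "grip": the opening, from -1 (shut) to 1 (fully open). A call has 1 to 10 rows; each row is the pose to reach, as a shift and turn from the pose commanded when the call began, along the tool's axes at that moment; what a row does not reach only later rows make up. A row lasts 1/8 s, in which the tool goes at most 62.5 mm and 10.7 degrees, less where a joint would pass 70% of its speed; a pose out of reach is approached as far as the arm can. A call with a gripper value outside its range is refused whole. The fingers move at their own pace and stop on an object; "force" is the grip in N (left out, the last holds). Time passes only in rows, so rows that repeat a pose let the fingers close. It gives the time, the measured TCP pose, the force, the opening and the grip force at its end, in the units of the state.
- r.read_state(): the state, without advancing time (a new reading comes with each control period).
- r.get_image(name): name is "side" or "top"; returns a dict with "color" (480x640x3 uint8, red, green, blue), "mtx" (3x3 intrinsics, pixels), "k1" (the pictures are not rectified: a ray, as slopes to the right and down, at radius r is drawn at 1 + k1 r^2 times it, then the intrinsics apply), "R" (3x3) and "t" (3): a world point X has camera coordinates R X + t. Camera axes: x right, y down, z forward; pixel columns grow to the right and rows downward; lengths in m; the calibration is good to about 2 mm. A picture is of the moment at which its call begins. There is no depth.
- r.sign_off(): hands the job in; it is judged then, once.
The state is a dict: "time": time; "q": joint angles; "qd": joint speeds; "effort": joint torques, N m; "eef_pos": TCP position; "orientation": TCP orientation; "ft_force": force on the tool from outside, world axes, zero at the start; "torque": the same for the moment, N m; "opening": finger opening in m; "grip_force": force on a finger pad.
Only numpy, scipy, OpenCV 4.12 (cv2) and the standard library are available. Lean on these libraries where they do the work, as an engineer would, in place of code of your own. Each camera call takes 0.05 s, during which the arm holds its last target. There are 200 camera calls.

## Working session

There is one attempt and no reset: what is moved stays moved. The work goes in short steps, Python scripts to look and compute and a tool call to move; the robot and the scene stay as the last step left them, time stands still between calls to the robot, and variables do not carry over. Pictures are saved under pics/ and viewed, at most 10 in all, crops included, and the job is handed in when it is done.

Besides the shell and the picture viewer there is one more tool, called after ">>>" as name(argument=value, ...), one argument or row to a line, values as JSON. carry_out: Moves the arm, as the interface text tells. Its arguments: {"type":"object","properties":{"targets":{"type":"array","items":{"type":"object","properties":{"dp":{"type":"array","items":{"type":"number"}},"twist":{"type":"array","items":{"type":"number"}},"grip":{"type":"number"}}}},"force":{"type":"number"}},"required":["targets"]}

```bash
mkdir -p pics; cat > h.py <<'E'
import numpy as np, cv2
from plant import r
def snap(n,f):
    d=r.get_image(n); cv2.imwrite(f,d["color"][:,:,::-1]); np.savez(f+'.npz',**d); return d
def pix2w(d,u,v,z):
    K=np.array(d["mtx"]);k=float(d["k1"]);R=np.array(d["R"]);t=np.array(d["t"]).ravel()
    p=np.linalg.solve(K,[u,v,1.])[:2]; q=p.copy()
    for _ in range(30): q=p/(1+k*(q@q))
    ray=R.T@np.r_[q,1]; c=-R.T@t
    return c+ray*(z-c[2])/ray[2]
def w2pix(d,X):
    c=np.array(d["R"])@np.array(X)+np.array(d["t"]).ravel(); q=c[:2]/c[2]; q=q*(1+float(d["k1"])*(q@q))
    return (np.array(d["mtx"])@np.r_[q,1])[:2]
E
python3 - <<'E'
from h import *
for n in("top","side"):
    d=snap(n,f"pics/{n}0.png"); print(n,-np.array(d["R"]).T@np.array(d["t"]).ravel())
s=r.read_state();print({k:np.round(v,3) for k,v in s.items()})
E
```

```text
top [0.44418726 0.11524965 1.03764743]
side [ 0.37692909 -0.84900036  0.89953247]
{'time': np.float64(0.1), 'q': array([-1.294,  0.241,  0.004,  1.335, -0.   ,  1.571]), 'qd': array([-0.001, -0.001,  0.006, -0.   , -0.001,  0.   ]), 'effort': array([ 2.0000e-03, -3.7314e+01,  2.5301e+01,  1.1000e-02,  0.0000e+00,
       -0.0000e+00]), 'eef_pos': array([ 0.136, -0.48 ,  0.231]), 'orientation': array([-0.001,  0.99 ,  0.138, -0.   ]), 'ft_force': array([-0.926,  0.209, -0.11 ]), 'torque': array([-0.034,  0.011,  0.006]), 'grip_force': np.float64(0.0), 'opening': np.float64(0.085)}
```

View pics/top0.png

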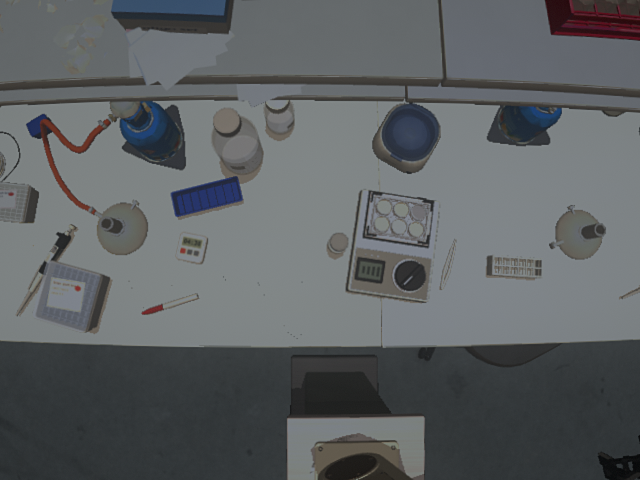

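View pics/side0.png

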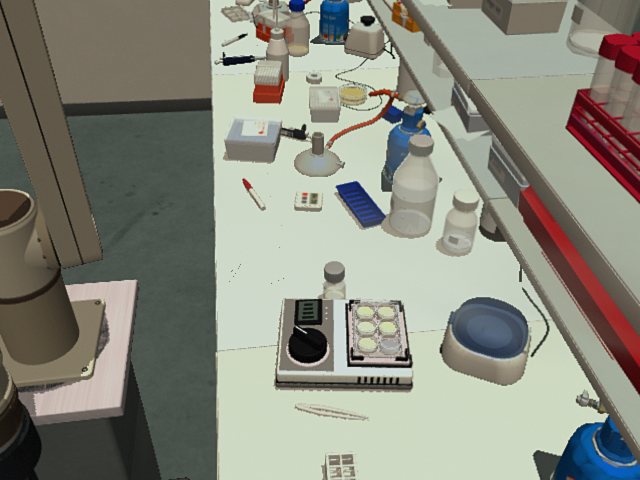

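The top view shows the dial at about (409,276), and the side view shows it at about (307,343), with the index line running up-left. I'll enlarge both views.

```bash
python3 - <<'E'
from h import *
a=cv2.imread("pics/top0.png")[246:306,372:442]; b=cv2.imread("pics/side0.png")[310:375,275:345]
f=lambda i,s:cv2.resize(np.clip(i.astype(float)*s,0,255).astype('uint8'),(400,int(400*i.shape[0]/i.shape[1])),interpolation=cv2.INTER_CUBIC)
a,b=f(a,2.2),f(b,2.)
o=np.zeros((max(len(a),len(b)),800,3),'uint8');o[:len(a),:400]=a;o[:len(b),400:]=b
cv2.imwrite("pics/crop0.png",o)
d=np.load("pics/top0.png.npz");e=np.load("pics/side0.png.npz")
print(pix2w(d,409,276,.067),pix2w(e,307,343,.067))
E
```

```text
[ 0.47255953 -0.11185963  0.067     ] [ 0.47243802 -0.12149147  0.067     ]
```

View pics/crop0.png

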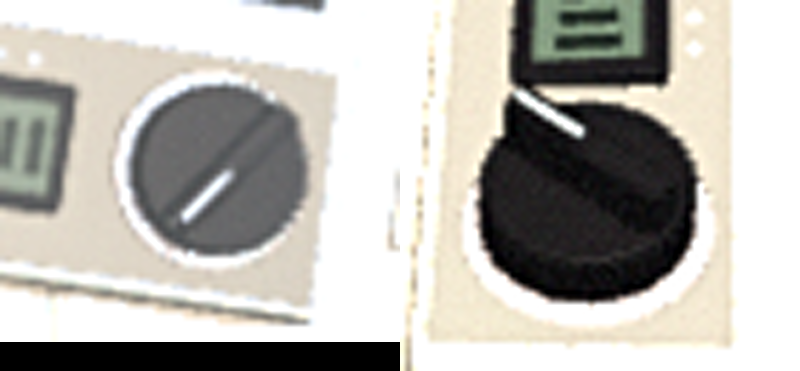

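```bash
python3 - <<'E'
from h import *
s=70/400
T=lambda x,y:(372+(x+.5)*s-.5,246+(y+.5)*s-.5)
S=lambda x,y:(275+(x-400+.5)*s-.5,310+(y+.5)*s-.5)
d=np.load("pics/top0.png.npz");e=np.load("pics/side0.png.npz")
for n,P,c,x,y,z in [("T disc",T,d,219,168,.066),("T lineout",T,d,183,221,.0848),("T linein",T,d,231,174,.0848),("T plain",T,d,284,112,.0848),
 ("S disc top",S,e,588,185,.0668),("S lineout",S,e,515,92,.0848),("S linein",S,e,582,133,.0848),("S plain",S,e,676,190,.0848),
 ("T panel r-front",T,d,312,312,.044),("T display corner",T,d,75,88,.0448)]:
    print(n,np.round(pix2w(c,*P(x,y),z),4))
# template fit: dial disc edge outline + bar top outline at candidate pose -> overlay
from scipy.optimize import minimize
E
```

```text
T disc [ 0.4748 -0.1142  0.066 ]
T lineout [ 0.4542 -0.0955  0.0848]
T linein [ 0.4719 -0.1143  0.0848]
T plain [ 0.4955 -0.1354  0.0848]
S disc top [ 0.4736 -0.1191  0.0668]
S lineout [ 0.4539 -0.0946  0.0848]
S linein [ 0.4723 -0.1139  0.0848]
S plain [ 0.4975 -0.1401  0.0848]
T panel r-front [ 0.4186 -0.1556  0.044 ]
T display corner [ 0.5072 -0.0622  0.0448]
```

>>> carry_out(
  targets=[
    {"dp": [0.389, -0.268, 0.0], "twist": [0, 0, -0.482], "grip": -1},
    {"dp": [0.389, -0.268, 0.0], "twist": [0, 0, -0.482], "grip": -1},
    {"dp": [0.389, -0.268, 0.0], "twist": [0, 0, -0.482], "grip": -1},
    {"dp": [0.389, -0.268, 0.0], "twist": [0, 0, -0.482], "grip": -1},
    {"dp": [0.389, -0.268, 0.0], "twist": [0, 0, -0.482], "grip": -1},
    {"dp": [0.389, -0.268, 0.0], "twist": [0, 0, -0.482], "grip": -1},
    {"dp": [0.389, -0.268, 0.0], "twist": [0, 0, -0.482], "grip": -1},
    {"dp": [0.389, -0.268, 0.05], "twist": [0, 0, -0.482], "grip": -1},
    {"dp": [0.389, -0.268, 0.11], "twist": [0, 0, -0.482], "grip": -1},
    {"dp": [0.389, -0.268, 0.11], "twist": [0, 0, -0.482], "grip": -1},
  ],
  force=20,
)

```text
time: 1.35
eef_pos: [0.4329, -0.115, 0.1169]
orientation: [-0.004, 0.929, 0.371, -0.005]
ft_force: [-0.5, -0.4, 0.1]
opening: 0.0001
grip_force: 0.0
```

```bash
cat >> h.py <<'E'
from scipy.spatial.transform import Rotation as Ro
C=np.array([.4746,-.1166])
def rel(alpha,gap,rad=.026,z=.073,phi0=133.5,half=.011):
    "tool-frame shift and turn to finger pose behind the bar turned by alpha deg"
    s=r.read_state(); p=np.array(s['eef_pos']); w,x,y,zz=s['orientation']; M=Ro.from_quat([x,y,zz,w])
    f=np.radians(phi0-alpha); b=np.r_[np.cos(f),np.sin(f)]; n=np.r_[-b[1],b[0]]
    q=np.r_[C+rad*b+(.006+half+gap)*n,z]; X=np.r_[-n,0]; Z=np.r_[0,0,-1]
    G=Ro.from_matrix(np.c_[X,np.cross(Z,X),Z])
    return np.round(M.inv().apply(q-p),4),np.round((M.inv()*G).as_rotvec(),3)
E
python3 - <<'E'
from h import *
s=r.read_state();print(s['time'],s['eef_pos'],s['orientation'],s['ft_force'],s['opening']); print(rel(0,.01))
e=snap("side","pics/s1.png");d=snap("top","pics/t1.png")
f=lambda n,x,y:cv2.resize(cv2.imread(n)[y:y+100,x:x+100],(400,400),interpolation=cv2.INTER_CUBIC)
cv2.imwrite("pics/c1.png",np.hstack([f("pics/t1.png",360,225),f("pics/s1.png",255,285)]))
E
```

```text
1.35 [ 0.43286314 -0.1150133   0.1169448 ] [-0.00367667  0.92861572  0.37099085 -0.00501111] [-0.53075537 -0.40742329  0.10676803] 0.00014943564183570704
(array([0.0025, 0.0043, 0.0439]), array([-0.011,  0.007,  0.001]))
```

View pics/c1.png

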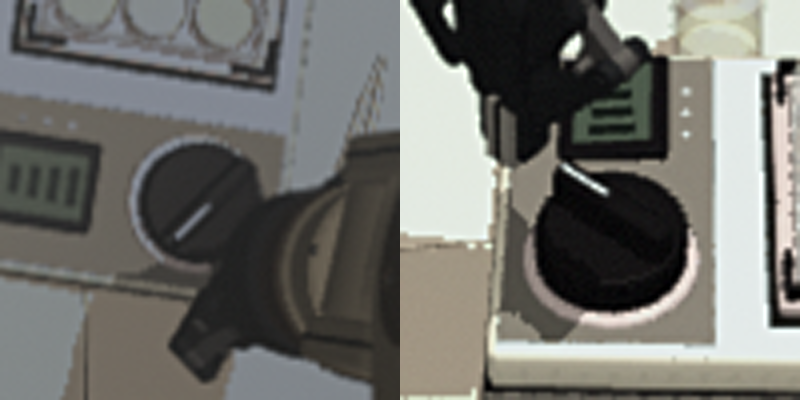

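The closed fingers are above the panel, behind the index end. The bar hasn't moved; its line runs from about (560,165) to (607,193) in the crop. Next I'll descend beside the bar.

>>> carry_out(
  targets=[
    {"dp": [0.002, 0.004, 0.02], "twist": [-0.011, 0.007, 0], "grip": -1},
    {"dp": [0.002, 0.004, 0.035], "twist": [-0.011, 0.007, 0], "grip": -1},
    {"dp": [0.002, 0.004, 0.043], "twist": [-0.011, 0.007, 0], "grip": -1},
    {"dp": [0.002, 0.004, 0.043], "twist": [-0.011, 0.007, 0], "grip": -1},
    {"dp": [0.002, 0.004, 0.043], "twist": [-0.011, 0.007, 0], "grip": -1},
  ],
)

```text
time: 2.08
eef_pos: [0.4428, -0.1188, 0.0795]
orientation: [0.005, 0.929, 0.37, 0.006]
ft_force: [0.3, -0.2, -0.1]
opening: -0.0003
grip_force: 0.0
```

```bash
python3 - <<'E'
from h import *
print(rel(0,.01),rel(0,0),rel(10,0),rel(20,0)); print(r.read_state()['ft_force'])
E
```

```text
(array([-0.0024, -0.0058,  0.0065]), array([ 0.013, -0.008, -0.001])) (array([ 0.0076, -0.0058,  0.0065]), array([ 0.013, -0.008, -0.001])) (array([ 0.0124, -0.0084,  0.0065]), array([ 0.012, -0.009,  0.174])) (array([ 0.0175, -0.0101,  0.0066]), array([ 0.011, -0.01 ,  0.348]))
[ 0.34904296 -0.24793261 -0.05497948]
```

>>> carry_out(
  targets=[
    {"dp": [0, 0, 0], "twist": [0, 0, 0], "grip": -1},
    {"dp": [0, 0, 0], "twist": [0, 0, 0], "grip": -1},
    {"dp": [0, 0, 0], "twist": [0, 0, 0], "grip": -1},
  ],
)

```text
time: 2.45
eef_pos: [0.4419, -0.1184, 0.0784]
orientation: [0.004, 0.929, 0.37, 0.005]
ft_force: [-0.1, 0.2, 0.7]
opening: -0.0003
grip_force: 0.0
```

```bash
python3 - <<'E'
from h import *
print(rel(0,.01),rel(0,0),rel(10,0),rel(20,0)); print(r.read_state()['ft_force'],r.read_state()['qd'])
E
```

```text
(array([-0.0021, -0.0048,  0.0053]), array([ 0.011, -0.007, -0.   ])) (array([ 0.0079, -0.0048,  0.0054]), array([ 0.011, -0.007, -0.   ])) (array([ 0.0127, -0.0074,  0.0054]), array([ 0.01 , -0.008,  0.174])) (array([ 0.0178, -0.0091,  0.0054]), array([ 0.01 , -0.009,  0.349]))
[-0.09193592  0.23875978  0.69695512] [ 7.18534287e-04  1.98774326e-03 -7.42448268e-04  4.56817148e-04
  9.62739101e-05 -1.55861638e-03]
```

>>> carry_out(
  targets=[
    {"dp": [0.003, -0.005, 0.004], "twist": [0.011, -0.007, 0], "grip": -1},
    {"dp": [0.008, -0.005, 0.005], "twist": [0.011, -0.007, 0], "grip": -1},
    {"dp": [0.01, -0.006, 0.005], "twist": [0.011, -0.007, 0.087], "grip": -1},
    {"dp": [0.0127, -0.0074, 0.005], "twist": [0.01, -0.008, 0.174], "grip": -1},
    {"dp": [0.015, -0.0082, 0.005], "twist": [0.01, -0.008, 0.26], "grip": -1},
    {"dp": [0.0178, -0.0091, 0.005], "twist": [0.01, -0.009, 0.349], "grip": -1},
    {"dp": [0.0178, -0.0091, 0.005], "twist": [0.01, -0.009, 0.349], "grip": -1},
    {"dp": [0.0178, -0.0091, 0.005], "twist": [0.01, -0.009, 0.349], "grip": -1},
    {"dp": [0.0178, -0.0091, 0.005], "twist": [0.01, -0.009, 0.349], "grip": -1},
  ],
)

```text
time: 3.58
eef_pos: [0.4485, -0.0996, 0.0733]
orientation: [-0.0, 0.979, 0.204, -0.0]
ft_force: [-0.2, 0.4, 0.1]
opening: -0.0002
grip_force: 0.0
```

```bash
cat >> h.py <<'E'
def show(k):
    snap("side",f"pics/s{k}.png");snap("top",f"pics/t{k}.png")
    f=lambda n,x,y:cv2.resize(cv2.convertScaleAbs(cv2.imread(n)[y:y+70,x:x+70],alpha=1.8),(400,400),interpolation=cv2.INTER_CUBIC)
    cv2.imwrite(f"pics/c{k}.png",np.hstack([f(f"pics/t{k}.png",374,241),f(f"pics/s{k}.png",272,308)]))
E
python3 - <<'E'
from h import *
for a in (20,25,50):print(rel(a,0))
print(r.read_state()['ft_force'],r.read_state()['eef_pos']); show(2)
E
```

```text
(array([0.0001, 0.    , 0.0003]), array([-0.,  0.,  0.]))
(array([ 0.0025, -0.0014,  0.0003]), array([-0.   ,  0.   ,  0.088]))
(array([ 0.0154, -0.005 ,  0.0003]), array([-0.   ,  0.   ,  0.524]))
[-0.16651314  0.38682693  0.05558136] [ 0.44852662 -0.09957366  0.07330609]
```

View pics/c2.png

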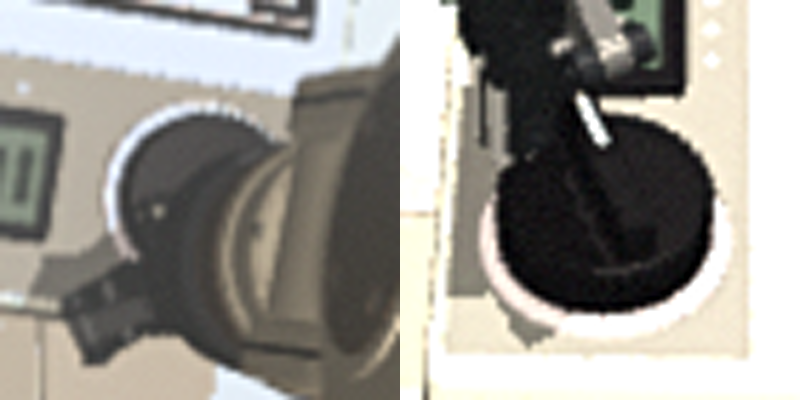

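```bash
python3 - <<'E'
from h import *
s=70/400;d=np.load("pics/s2.png.npz")
P=[pix2w(d,272+(x-400+.5)*s-.5,308+(y+.5)*s-.5,.0848) for x,y in((579,97),(604,144))]
v=P[0]-P[1];print(P,np.degrees(np.arctan2(v[1],v[0])))
E
```

```text
[array([ 0.46855311, -0.09372731,  0.0848    ]), array([ 0.47379824, -0.11394183,  0.0848    ])] 104.54592843480893
```

>>> carry_out(
  targets=[
    {"dp": [0.0023, -0.0014, 0], "twist": [0, 0, 0.087], "grip": -1},
    {"dp": [0.0048, -0.0026, 0], "twist": [0, 0, 0.175], "grip": -1},
    {"dp": [0.0073, -0.0035, 0], "twist": [0, 0, 0.262], "grip": -1},
    {"dp": [0.0099, -0.0042, 0], "twist": [0, 0, 0.349], "grip": -1},
    {"dp": [0.0126, -0.0047, 0], "twist": [0, 0, 0.436], "grip": -1},
    {"dp": [0.0153, -0.005, 0], "twist": [0, 0, 0.524], "grip": -1},
    {"dp": [0.0153, -0.005, 0], "twist": [0, 0, 0.524], "grip": -1},
    {"dp": [0.0153, -0.005, 0], "twist": [0, 0, 0.524], "grip": -1},
    {"dp": [0.0153, -0.005, 0], "twist": [0, 0, 0.524], "grip": -1},
  ],
)

```text
time: 4.8
eef_pos: [0.4604, -0.0889, 0.0733]
orientation: [-0.0, 0.998, -0.057, -0.0]
ft_force: [0.3, 0.2, -0.8]
opening: 0.0002
grip_force: 0.0
```

```bash
python3 - <<'E'
from h import *
for a in (50,80):print(rel(a,0))
print(r.read_state()['ft_force'],r.read_state()['eef_pos']); show(3)
E
```

```text
(array([ 0.0002, -0.0001,  0.0003]), array([-0.,  0., -0.]))
(array([ 0.0155, -0.0051,  0.0003]), array([-0.   ,  0.   ,  0.523]))
[ 0.28621476  0.18725664 -0.81224035] [ 0.46044406 -0.08893772  0.07332449]
```

View pics/c3.png

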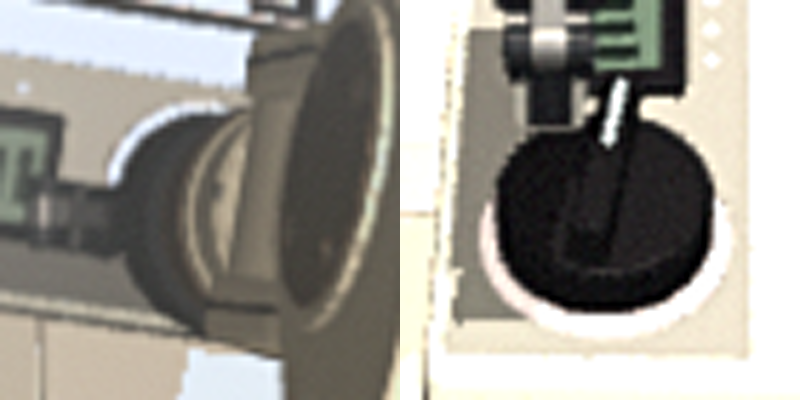

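In the side crop the index line now runs from (621,80) to (608,145), which is two clicks. Now the third and fourth.

>>> carry_out(
  targets=[
    {"dp": [0.0023, -0.0014, 0], "twist": [0, 0, 0.087], "grip": -1},
    {"dp": [0.0048, -0.0026, 0], "twist": [0, 0, 0.175], "grip": -1},
    {"dp": [0.0073, -0.0035, 0], "twist": [0, 0, 0.262], "grip": -1},
    {"dp": [0.0099, -0.0042, 0], "twist": [0, 0, 0.349], "grip": -1},
    {"dp": [0.0126, -0.0047, 0], "twist": [0, 0, 0.436], "grip": -1},
    {"dp": [0.0153, -0.005, 0], "twist": [0, 0, 0.524], "grip": -1},
    {"dp": [0.0153, -0.005, 0], "twist": [0, 0, 0.524], "grip": -1},
    {"dp": [0.0153, -0.005, 0], "twist": [0, 0, 0.524], "grip": -1},
    {"dp": [0.0153, -0.005, 0], "twist": [0, 0, 0.524], "grip": -1},
  ],
)

```text
time: 6.02
eef_pos: [0.3935, -0.224, 0.0735]
orientation: [-0.026, 0.962, -0.273, 0.006]
ft_force: [0.7, -0.4, -0.3]
opening: -0.0003
grip_force: 0.0
```

```bash
python3 - <<'E'
from h import *
for a in (80,110):print(rel(a,0))
print(r.read_state()['ft_force'],r.read_state()['eef_pos']); show(4)
E
```

```text
(array([-0.0021, -0.1611,  0.0092]), array([-0.054,  0.005,  0.084]))
(array([ 0.0136, -0.1648,  0.0093]), array([-0.051,  0.019,  0.608]))
[ 0.74768758 -0.43552991 -0.27877364] [ 0.393453   -0.22403779  0.07348195]
```

View pics/c4.png

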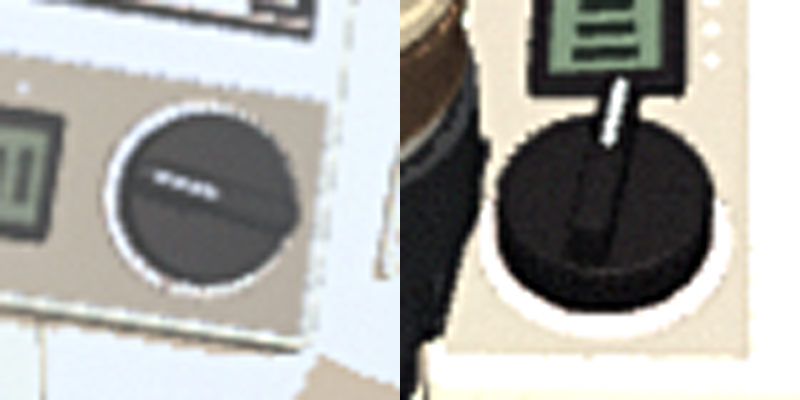

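The arm isn't where I sent it: it's at (0.39,-0.22), and the dial is still at two clicks. I'll check the joint state before moving again.

```bash
python3 - <<'E'
from h import *
s=r.read_state()
for k in s: print(k,np.round(s[k],3))
f=lambda n:cv2.resize(cv2.convertScaleAbs(cv2.imread(n),alpha=1.3),(400,300))
cv2.imwrite("pics/full4.png",np.hstack([f("pics/t4.png"),f("pics/s4.png")]))
E
```

```text
time 6.125
q [-0.553  0.29  -0.376  0.907  0.054  3.141]
qd [ 0.01   0.004  0.008  0.001  0.007 -0.002]
effort [-3.1300e-01 -3.5049e+01  2.0584e+01  2.6000e-02  1.2100e-01 -0.0000e+00]
eef_pos [ 0.394 -0.224  0.073]
orientation [-0.026  0.962 -0.272  0.006]
ft_force [ 0.39  -0.19  -0.729]
torque [-0.079  0.006 -0.058]
grip_force 0.0
opening 0.0
```

View pics/full4.png

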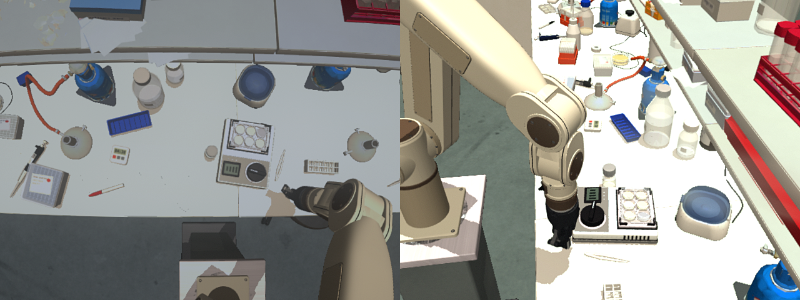

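Joint 6 reached its limit (3.141). My yaw sign for that joint was wrong, so the arm ended up in a clamped pose. The dial is still at two clicks and nothing else has moved. I'll lift clear and continue with the hand turned half round.

>>> carry_out(
  targets=[
    {"dp": [0, 0, -0.06], "twist": [0, 0, 0], "grip": -1},
    {"dp": [0, 0, -0.12], "twist": [0, 0, -0.1], "grip": -1},
    {"dp": [0, 0, -0.15], "twist": [0, 0, -0.3], "grip": -1},
    {"dp": [0, 0, -0.15], "twist": [0, 0, -0.5], "grip": -1},
    {"dp": [0, 0, -0.15], "twist": [0, 0, -0.6], "grip": -1},
    {"dp": [0, 0, -0.15], "twist": [0, 0, -0.6], "grip": -1},
    {"dp": [0, 0, -0.15], "twist": [0, 0, -0.6], "grip": -1},
  ],
)

```text
time: 7.0
eef_pos: [0.3899, -0.2307, 0.223]
orientation: [-0.023, 0.999, 0.023, 0.013]
ft_force: [-0.8, -1.3, 0.7]
opening: 0.0001
grip_force: 0.0
```

```bash
cat >> h.py <<'E'
def rel2(alpha,gap,rad=.026,z=.073,phi0=133.5,half=.011):
    "as rel, tool turned half round: x=+n"
    s=r.read_state(); p=np.array(s['eef_pos']); w,x,y,zz=s['orientation']; M=Ro.from_quat([x,y,zz,w])
    f=np.radians(phi0-alpha); b=np.r_[np.cos(f),np.sin(f)]; n=np.r_[-b[1],b[0]]
    q=np.r_[C+rad*b+(.006+half+gap)*n,z]; X=np.r_[n,0]; Z=np.r_[0,0,-1]
    G=Ro.from_matrix(np.c_[X,np.cross(Z,X),Z])
    return np.round(M.inv().apply(q-p),4),np.round((M.inv()*G).as_rotvec(),3),p,s['q'][5]
E
python3 - <<'E'
from h import *
print(rel2(60,.012,z=.2))
s=70/400;d=np.load("pics/s4.png.npz")
P=[pix2w(d,272+(x-400+.5)*s-.5,308+(y+.5)*s-.5,.0848) for x,y in((622,81),(608,145))]
v=P[0]-P[1];print(P,np.degrees(np.arctan2(v[1],v[0])))
E
```

```text
(array([ 0.0703, -0.1429,  0.0317]), array([ 0.028, -0.072, -2.806]), array([ 0.3899054 , -0.23073713,  0.22304707]), np.float64(2.52451136168302))
[array([ 0.48260782, -0.08871812,  0.0848    ]), array([ 0.47495705, -0.11449883,  0.0848    ])] 73.47103711522404
```

>>> carry_out(
  targets=[
    {"dp": [0, 0, 0], "twist": [0, 0, -1.6], "grip": -1},
    {"dp": [0, 0, 0], "twist": [0, 0, -1.6], "grip": -1},
    {"dp": [0, 0, 0], "twist": [0, 0, -1.6], "grip": -1},
    {"dp": [0, 0, 0], "twist": [0, 0, -1.6], "grip": -1},
    {"dp": [0, 0, 0], "twist": [0, 0, -1.6], "grip": -1},
    {"dp": [0, 0, 0], "twist": [0, 0, -1.6], "grip": -1},
    {"dp": [0, 0, 0], "twist": [0, 0, -1.6], "grip": -1},
    {"dp": [0, 0, 0], "twist": [0, 0, -1.6], "grip": -1},
    {"dp": [0, 0, 0], "twist": [0, 0, -1.6], "grip": -1},
    {"dp": [0, 0, 0], "twist": [0, 0, -1.6], "grip": -1},
  ],
)

```text
time: 8.25
eef_pos: [0.3898, -0.231, 0.223]
orientation: [-0.007, 0.68, 0.733, 0.026]
ft_force: [0.2, -0.1, 0.7]
opening: 0.0001
grip_force: 0.0
```

```bash
python3 - <<'E'
from h import *
print(rel2(60,.012,z=.2))
E
```

```text
(array([0.1411, 0.0744, 0.0316]), array([ 0.053, -0.022, -1.208]), array([ 0.38976568, -0.23097208,  0.22301021]), np.float64(0.9249763150141392))
```

>>> carry_out(
  targets=[
    {"dp": [0.141, 0.074, 0.032], "twist": [0.053, -0.022, -1.208], "grip": -1},
    {"dp": [0.141, 0.074, 0.032], "twist": [0.053, -0.022, -1.208], "grip": -1},
    {"dp": [0.141, 0.074, 0.032], "twist": [0.053, -0.022, -1.208], "grip": -1},
    {"dp": [0.141, 0.074, 0.032], "twist": [0.053, -0.022, -1.208], "grip": -1},
    {"dp": [0.141, 0.074, 0.032], "twist": [0.053, -0.022, -1.208], "grip": -1},
    {"dp": [0.141, 0.074, 0.032], "twist": [0.053, -0.022, -1.208], "grip": -1},
    {"dp": [0.141, 0.074, 0.032], "twist": [0.053, -0.022, -1.208], "grip": -1},
    {"dp": [0.141, 0.074, 0.032], "twist": [0.053, -0.022, -1.208], "grip": -1},
    {"dp": [0.141, 0.074, 0.032], "twist": [0.053, -0.022, -1.208], "grip": -1},
    {"dp": [0.141, 0.074, 0.032], "twist": [0.053, -0.022, -1.208], "grip": -1},
  ],
)

```text
time: 9.5
eef_pos: [0.4534, -0.0836, 0.1998]
orientation: [0.0, 0.143, 0.99, -0.0]
ft_force: [-0.6, 0.0, -0.3]
opening: 0.0002
grip_force: 0.0
```

```bash
python3 - <<'E'
from h import *
print(rel2(60,.012,z=.074))
E
```

```text
(array([-0.0006,  0.0004,  0.1258]), array([-0.   ,  0.   ,  0.001]), array([ 0.45344143, -0.08362377,  0.19976857]), np.float64(0.10490835888257777))
```

>>> carry_out(
  targets=[
    {"dp": [0, 0, 0.05], "twist": [0, 0, 0], "grip": -1},
    {"dp": [0, 0, 0.09], "twist": [0, 0, 0], "grip": -1},
    {"dp": [0, 0, 0.115], "twist": [0, 0, 0], "grip": -1},
    {"dp": [0, 0, 0.126], "twist": [0, 0, 0], "grip": -1},
    {"dp": [0, 0, 0.126], "twist": [0, 0, 0], "grip": -1},
    {"dp": [0, 0, 0.126], "twist": [0, 0, 0], "grip": -1},
    {"dp": [0, 0, 0.126], "twist": [0, 0, 0], "grip": -1},
    {"dp": [0, 0, 0.126], "twist": [0, 0, 0], "grip": -1},
  ],
)

```text
time: 10.5
eef_pos: [0.4541, -0.0837, 0.0745]
orientation: [0.001, 0.143, 0.99, -0.0]
ft_force: [-0.1, 0.3, -0.5]
opening: 0.0001
grip_force: 0.0
```

```bash
python3 - <<'E'
from h import *
print(r.read_state()['ft_force'])
for a in (60,65,70,75,80):print(*rel2(a,0,z=.0735)[:2])
E
```

```text
[-0.11039536  0.32070293 -0.51763639]
[-0.012   0.0003  0.001 ] [0.    0.002 0.002]
[-0.0144  0.0017  0.001 ] [0.    0.002 0.089]
[-0.0168  0.0028  0.001 ] [0.    0.002 0.177]
[-0.0194  0.0038  0.001 ] [0.    0.002 0.264]
[-0.022   0.0045  0.001 ] [0.    0.002 0.351]
```

Third click:

>>> carry_out(
  targets=[
    {"dp": [-0.006, 0, 0.001], "twist": [0, 0, 0], "grip": -1},
    {"dp": [-0.012, 0, 0.001], "twist": [0, 0, 0], "grip": -1},
    {"dp": [-0.0144, 0.0017, 0.001], "twist": [0, 0, 0.087], "grip": -1},
    {"dp": [-0.0168, 0.0028, 0.001], "twist": [0, 0, 0.175], "grip": -1},
    {"dp": [-0.0194, 0.0038, 0.001], "twist": [0, 0, 0.262], "grip": -1},
    {"dp": [-0.022, 0.0045, 0.001], "twist": [0, 0, 0.349], "grip": -1},
    {"dp": [-0.022, 0.0045, 0.001], "twist": [0, 0, 0.349], "grip": -1},
    {"dp": [-0.022, 0.0045, 0.001], "twist": [0, 0, 0.349], "grip": -1},
    {"dp": [-0.022, 0.0045, 0.001], "twist": [0, 0, 0.349], "grip": -1},
  ],
)

```text
time: 11.62
eef_pos: [0.4758, -0.0855, 0.0727]
orientation: [0.0, 0.312, 0.95, -0.0]
ft_force: [0.2, -0.5, 0.8]
opening: -0.0002
grip_force: 0.0
```

```bash
python3 - <<'E'
from h import *
print(r.read_state()['ft_force'])
for a in (80,85,90,95,100,105,110):print(*rel2(a,0,z=.0735)[:2])
show(5)
E
```

```text
[ 0.21716298 -0.46736844  0.8053053 ]
[-0.0005  0.0003 -0.0008] [-0.     0.     0.003]
[-0.0028  0.0017 -0.0008] [-0.    0.    0.09]
[-0.0053  0.0028 -0.0008] [-0.     0.     0.177]
[-0.0078  0.0038 -0.0008] [-0.     0.     0.265]
[-0.0104  0.0045 -0.0008] [-0.     0.     0.352]
[-0.0131  0.005  -0.0008] [-0.     0.     0.439]
[-0.0158  0.0053 -0.0008] [0.    0.    0.526]
```

View pics/c5.png

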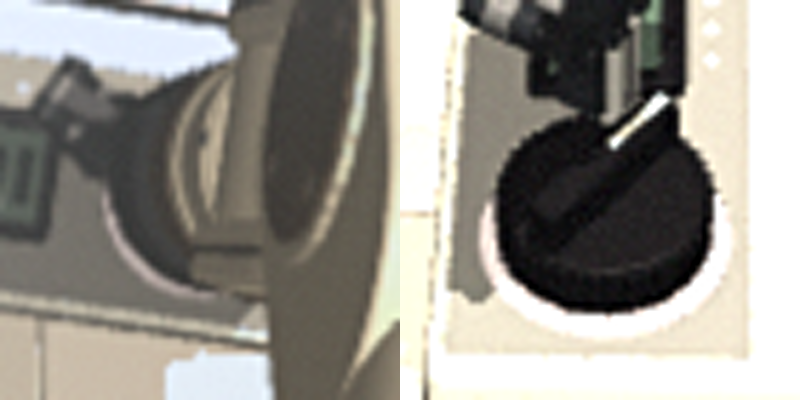

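The index line now runs from (665,97) to (612,147), which is three clicks. Now the fourth, after which I'll back off.

>>> carry_out(
  targets=[
    {"dp": [-0.0028, 0.0017, -0.001], "twist": [0, 0, 0.09], "grip": -1},
    {"dp": [-0.0053, 0.0028, -0.001], "twist": [0, 0, 0.177], "grip": -1},
    {"dp": [-0.0078, 0.0038, -0.001], "twist": [0, 0, 0.265], "grip": -1},
    {"dp": [-0.0104, 0.0045, -0.001], "twist": [0, 0, 0.352], "grip": -1},
    {"dp": [-0.0131, 0.005, -0.001], "twist": [0, 0, 0.439], "grip": -1},
    {"dp": [-0.0158, 0.0053, -0.001], "twist": [0, 0, 0.526], "grip": -1},
    {"dp": [-0.0158, 0.0053, -0.001], "twist": [0, 0, 0.526], "grip": -1},
    {"dp": [-0.0158, 0.0053, -0.001], "twist": [0, 0, 0.526], "grip": -1},
    {"dp": [-0.0158, 0.0053, -0.001], "twist": [0, 0, 0.526], "grip": -1},
  ],
)

```text
time: 12.85
eef_pos: [0.4916, -0.0905, 0.0738]
orientation: [0.0, 0.548, 0.836, -0.0]
ft_force: [-0.9, 0.2, 0.7]
opening: -0.0001
grip_force: 0.0
```

```bash
python3 - <<'E'
from h import *
print(r.read_state()['ft_force'])
print(*rel2(110,0,z=.0735)[:2]); print(*rel2(110,.006,z=.12)[:2])
print("over axis:",*rel2(110,-.017,rad=0,z=.095))
show(6)
E
```

```text
[-0.94555402  0.18465699  0.66184851]
[-0.0001  0.      0.0003] [0. 0. 0.]
[ 0.0059  0.     -0.0462] [0. 0. 0.]
over axis: [-0.0171 -0.026  -0.0212] [0. 0. 0.] [ 0.49158947 -0.09054144  0.07377879] 0.9781010923350113
```

View pics/c6.png

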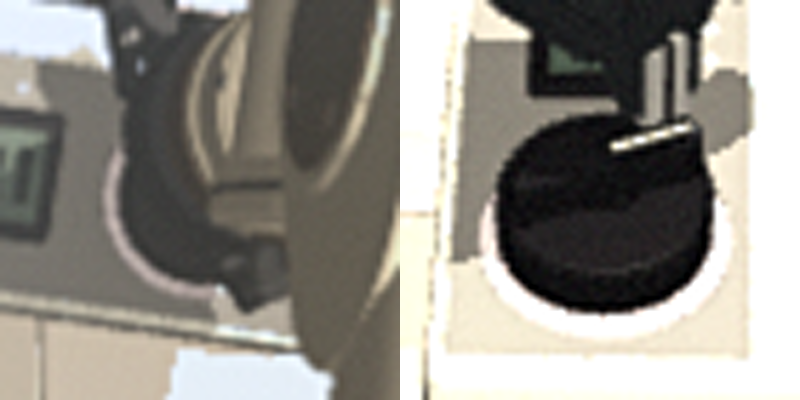

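The line runs from (612,148) to (692,127), which looks like four clicks. I'll work out the angle, lift off, and move over the axis.

```bash
python3 - <<'E'
from h import *
s=70/400;d=np.load("pics/s6.png.npz")
P=[pix2w(d,272+(x-400+.5)*s-.5,308+(y+.5)*s-.5,.0848) for x,y in((692,127),(612,148))]
v=P[0]-P[1];print(np.degrees(np.arctan2(v[1],v[0])))
E
```

```text
12.071585683673755
```

>>> carry_out(
  targets=[
    {"dp": [0.006, 0, 0], "twist": [0, 0, 0], "grip": -1},
    {"dp": [0.006, 0, -0.02], "twist": [0, 0, 0], "grip": -1},
    {"dp": [0.006, 0, -0.035], "twist": [0, 0, 0], "grip": -1},
    {"dp": [-0.005, -0.013, -0.035], "twist": [0, 0, 0], "grip": -1},
    {"dp": [-0.017, -0.026, -0.035], "twist": [0, 0, 0], "grip": -1},
    {"dp": [-0.017, -0.026, -0.025], "twist": [0, 0, 0], "grip": -1},
    {"dp": [-0.017, -0.026, -0.018], "twist": [0, 0, 0], "grip": -1},
    {"dp": [-0.017, -0.026, -0.018], "twist": [0, 0, 0], "grip": -1},
    {"dp": [-0.017, -0.026, -0.018], "twist": [0, 0, 0], "grip": -1},
    {"dp": [-0.017, -0.026, -0.018], "twist": [0, 0, 0], "grip": -1},
  ],
)

```text
time: 14.2
eef_pos: [0.475, -0.1163, 0.0919]
orientation: [0.0, 0.548, 0.836, 0.0]
ft_force: [0.5, -0.0, 0.3]
opening: -0.0001
grip_force: 0.0
```

```bash
python3 - <<'E'
from h import *
s=r.read_state();print(s['eef_pos'],s['ft_force'])
E
```

```text
[ 0.47496807 -0.11633248  0.09192829] [ 0.46517119 -0.02676247  0.29416715]
```

>>> carry_out(
  targets=[
    {"dp": [0, 0, 0.004], "twist": [0, 0, 0], "grip": -1},
    {"dp": [0, 0, 0.006], "twist": [0, 0, 0], "grip": -1},
    {"dp": [0, 0, 0.008], "twist": [0, 0, 0], "grip": -1},
    {"dp": [0, 0, 0.009], "twist": [0, 0, 0], "grip": -1},
    {"dp": [0, 0, 0.01], "twist": [0, 0, 0], "grip": -1},
    {"dp": [0, 0, 0.01], "twist": [0, 0, 0], "grip": -1},
    {"dp": [0, 0, 0.01], "twist": [0, 0, 0], "grip": -1},
    {"dp": [0, 0, 0.01], "twist": [0, 0, 0], "grip": -1},
  ],
)

```text
time: 15.2
eef_pos: [0.4747, -0.1165, 0.0819]
orientation: [0.0, 0.548, 0.836, 0.0]
ft_force: [-0.7, 2.4, 4.0]
opening: -0.0002
grip_force: 2.2
```

>>> carry_out(
  targets=[
    {"dp": [0, 0, 0.0005], "twist": [0, 0, 0], "grip": -1},
    {"dp": [0, 0, 0.001], "twist": [0, 0, 0], "grip": -1},
    {"dp": [0, 0, 0.0015], "twist": [0, 0, 0], "grip": -1},
    {"dp": [0, 0, 0.0015], "twist": [0, 0, 0], "grip": -1},
    {"dp": [0, 0, 0.0015], "twist": [0, 0, 0], "grip": -1},
    {"dp": [0, 0, 0.0015], "twist": [0, 0, 0], "grip": -1},
  ],
)

```text
time: 15.95
eef_pos: [0.4747, -0.1165, 0.0808]
orientation: [0.0, 0.548, 0.836, 0.0]
ft_force: [-1.7, 2.0, 8.2]
opening: 0.0001
grip_force: 4.0
```

With 8 N at z = 0.0808 the dial is on its hard stop. I'll hold briefly, then release and retreat.

>>> carry_out(
  targets=[
    {"dp": [0, 0, 0.0003], "twist": [0, 0, 0], "grip": -1},
    {"dp": [0, 0, 0.0003], "twist": [0, 0, 0], "grip": -1},
    {"dp": [0, 0, 0.0003], "twist": [0, 0, 0], "grip": -1},
    {"dp": [0, 0, -0.003], "twist": [0, 0, 0], "grip": -1},
    {"dp": [0, 0, -0.008], "twist": [0, 0, 0], "grip": -1},
    {"dp": [0, 0, -0.03], "twist": [0, 0, 0], "grip": -1},
    {"dp": [0, 0, -0.08], "twist": [0, 0, 0], "grip": -1},
    {"dp": [0, 0, -0.12], "twist": [0, 0, 0], "grip": -1},
    {"dp": [0, 0, -0.12], "twist": [0, 0, 0], "grip": -1},
    {"dp": [0, 0, -0.12], "twist": [0, 0, 0], "grip": -1},
  ],
)

```text
time: 17.2
eef_pos: [0.4744, -0.1165, 0.1996]
orientation: [-0.0, 0.548, 0.836, -0.0]
ft_force: [-0.3, 0.5, 0.3]
opening: 0.0
grip_force: 0.0
```

```bash
python3 - <<'E'
from h import *
s=r.read_state();print(s['eef_pos'],s['ft_force'])
# dial unchanged since pictured at four clicks? compare the side view round the index line (white pixels)
d=snap("side","pics/s7.png")
for k in(6,7):
    g=cv2.imread(f"pics/s{k}.png",0)[328:337,308:325]; ys,xs=np.nonzero(g>70); print(k,len(xs),xs.mean()+308,ys.mean()+328,np.polyfit(xs,ys,1)[0])
print(r.sign_off())
E
```

```text
[ 0.47436342 -0.11654424  0.19961972] [-0.28629261  0.45764317  0.26025496]
6 28 315.9642857142857 330.60714285714283 -0.2783786240116333
7 45 316.73333333333335 330.53333333333336 -0.3013570425830604
the job is handed in; nothing more can be done
None
```

I turned the dial clockwise to the fourth click, pressed it down to its stop with about 8 N, let it spring up, and handed the job in; no verdict came back, and during the third click joint 6 hit its limit and the arm swung off to the front right, hitting nothing that I could see.

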